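Press the end plug home in a filter cartridge with the squeeze clamp

ROBOT

A 6-joint arm with a two-finger parallel gripper is mounted at the origin on a cart in front of the work surface, level with it; the furniture and walls round the work are solid. World frame = base frame: x ahead of the robot, y to its left, z up, the work surface at z = 0. Lengths are in mm, angles in rad, forces in N, time in s.
With the tool pointing down it reaches from about 350 to 975 mm from the base axis. Payload 7.1 kg.
Tool frame: the origin (TCP) lies between the finger pads; the fingertips stand 19 mm ahead of it and the grasp point (between the pads) is the TCP (ctrl.tcp_to_tips is the distance from the TCP to the fingertips, in mm); z points along the fingers, y is the line along which they close (so a half turn about z gives the same grasp; the last joint's range is limited). The gripper opens to 88 mm and grips with 3 to 60 N. Pads are 20 mm wide; open, the fingers measure 115 mm over their backs; the gripper's body (75 mm by 178 mm) begins 61 mm behind the grasp point.
Start: joints at [-1.194, 0.423, 1.63, -0, 1.089, -0.019], TCP at [240.982, -576.656, 241.675] pointing down, gripper open.
Joint ranges: [-3, 3], [-0.9, 2.11], [0.09, 2.58], [-1.31, 4.45], [0.11, 2.69], [-2.54, 2.54]. Speed limits (rad/s): [2.39, 2.39, 3.01, 3.14, 3.14, 3.14].

INTERFACE

Orientations are given as a rotation vector (axis times angle).
In Python, from workcell import status, optics, ctrl gives the robot as it stands. The module is installed in compiled form; this text tells all that it offers.
- The arm moves only by the shell command python3 -m inch 'ROWS'. ROWS is JSON, a list that holds one entry, the list of rows, each a list of 7 numbers: the shift along the tool's x, y, z in mm, then the turn, a rotation vector about the tool's x, y, z in rad, then the opening in per cent of the stroke, from 0 (shut) to 100 (fully open). A call has 1 to 20 rows; each row is the pose to reach, as a shift and turn from the pose commanded when the call began, along the tool's axes at that moment; what a row does not reach only later rows make up. A row lasts 1/10 s, in which the tool goes at most 50 mm and 8.59 degrees, less where a joint would pass 70% of its speed; a pose out of reach is approached as far as the arm can. A call with a gripper value outside its range is refused whole. The fingers move at their own pace and stop on an object; the grip force is fixed at half the most. Time passes only in rows, so rows that repeat a pose let the fingers close. It gives the time, the measured TCP pose, the force, the opening and the grip force at its end, in the units of the state.
- status.get_obs(): the state, without advancing time (a new reading comes with each control period).
- optics.get_image(name): name is "scene" or "top"; returns a dict with "frame" (420x560x3 uint8, red, green, blue), "fx", "fy", "cx", "cy" (pixels), "k1" (the pictures are not rectified: a ray, as slopes to the right and down, at radius r is drawn at 1 + k1 r^2 times it, then the intrinsics apply), "rvec" (rotation vector, rad) and "tvec" (3), from world to camera coordinates, as OpenCV has them. Camera axes: x right, y down, z forward; pixel columns grow to the right and rows downward; lengths in mm; the calibration is good to about 2 mm. A picture is of the moment at which its call begins. There is no depth.
- ctrl.close_job(): hands the job in; it is judged then, once.
The state is a dict: "t": time; "qpos": joint angles; "qvel": joint speeds; "joint_torque": joint torques, N m; "ee_pos": TCP position; "orientation": TCP orientation; "ft_force": force on the tool from outside, world axes, zero at the start; "moment": the same for the moment, N m; "width": finger opening in mm; "grasp_force": force on a finger pad.
Only numpy, scipy, OpenCV 4.12 (cv2) and the standard library are available. Lean on these libraries where they do the work, as an engineer would, in place of code of your own. Each camera call takes 0.05 s, during which the arm holds its last target. There are 200 camera calls.

TASK

Lay the white filter cartridge in the nest of the bench clamp with its orange plug towards the moving jaw, then squeeze and let go the clamp's two yellow trigger grips, stroke after stroke, so that the jaw walks onto the plug and presses it fully home, pushing firmly (held for a moment above 9 N on the plug) but never with more than 24 N, which would crack it. Then press the red release tab so that the jaw springs all the way back, and leave the cartridge lying in the nest. Move the jaw only by the trigger, do not push on the plug by hand, and do not disturb the glassware.

Things in the scene. Friction and masses are not known exactly. Their poses are not given: they have to be found in the camera images.
- press: bench clamp bolted to the worktop, 310 x 80 x 84 mm: aluminium base plate 10 mm thick, blue squeeze head, steel bar, blue jaw, nest of two black saddles, black anvil. Origin on the worktop under the nest; x runs level along the bar from squeeze head to anvil, z up. Jaw pad's face at x = -62 mm when open, anvil's at about +55 mm (set by a screw, 1 mm less to 2 mm more); both reach 58 mm high
- nest_mid (a point): where cell_mid belongs once loaded, 40 mm above the worktop, axes as the clamp's; leaves 5 to 9 mm free at either end (the jaw slides the cartridge to the anvil). The saddles, 10 mm long, stand 31 mm before and behind it; floor 27 mm above the worktop, walls 30 mm apart, flared lips 55 mm high; between them it is open down to the base plate, so fingers can straddle the cartridge
- grip_mid (a point): midway between the two yellow trigger grips, 64 mm above the worktop, axes as the clamp's. Grips: upright plates 34 mm long (clamp x), 38 to 84 mm above the worktop, 60 mm over their outer faces along clamp y; squeezed from outside they slide in 8.3 mm each (43.4 mm over all) and spring back. Linked, they move alike. The head between is 54 mm high
- grip_l (a joint): how far each grip is squeezed in, 0 to 0.0083 m, sprung to 0. The first 2 mm only engage the drive; a full stroke walks the jaw 5 mm, where a ratchet holds it; let the grips out to 0 before the next. The jaw's push on a part is about twice the squeeze force on one grip, less 9 N for the springs
- jaw_face (a point): centre of the moving jaw's pad face, 40 mm above the worktop, axes as the clamp's. Its clamp x is -62 mm with the jaw fully open and at most -30 mm; the ratchet holds it where it is walked to, and it springs back when the release tab is pressed with the trigger let out. Against a stopped plug, pad and clamp give about 1 mm for each 10 N
- jaw: the steel bar with the blue moving jaw and its black rubber pad (origin and axes as the clamp's when the jaw is open; it moves with the jaw)
- tab_top (a point): centre of the top of the red release tab, 24 x 22 mm, 66 mm above the worktop, on the head behind the grips; it goes straight down 6 mm against a spring of about 2 to 4 N, and under load a few N more; the ratchet lets go after 4 mm; axes as the clamp's
- cell: white square filter cartridge, 90 x 26 x 26 mm, about 0.15 kg, lying flat; origin at the centre of its underside, x along its length away from the plug end, z up. With the plug towards the jaw its x axis points as the clamp's x.
- cell_mid (a point): centre of the cartridge's white body (half-way up, 13 mm above its underside), axes as the cartridge's
- plug: orange push-in plug with a square head, 22 x 22 x 6 mm, at the -x end of the cartridge; origin and axes as the cartridge's when the plug is home. At the start it stands 5 to 9 mm out; it slides in stiffly at about 6 N
- plug_face (a point): centre of the outer face of the orange plug, axes as the cartridge's; its cartridge x is -51 mm when the plug is fully home, -56 to -60 mm at the start
- beaker: glass beaker, 67 mm across, 79 mm tall, a bystander; origin at the centre of its underside
- flask: conical flask with amber sample, 66 mm across, 105 mm tall, a bystander; origin at the centre of its underside
- weighing: glass weighing bottle, 41 mm across, 52 mm tall, a bystander; origin at the centre of its underside
Not all that is in view belongs to the job. Of the things like the cell, leave any that is green; of the rest the smaller one is meant.

How it is judged:
By the outcome, as a careful person would: the job done as asked, in the order asked, and still so for the second after the job is handed in, with the robot touching nothing.
It also fails if it takes over 72 s, if anything falls off the work surface, if the arm or the gripper's body presses on something with over 40 N, if the wrist force passes 120 N, or if a joint passes its speed limit or range.

## Working session

There is one attempt and no reset: what is moved stays moved. The work goes in short steps, Python scripts to look and compute and a shell command to move; the robot and the scene stay as the last step left them, time stands still between calls to the robot, and variables do not carry over. Pictures are saved under pics/ and viewed, at most 10 in all, crops included, and the job is handed in when it is done.

```bash
mkdir -p pics; cat > h.py <<'E'
import numpy as np, cv2
from scipy.spatial.transform import Rotation as R
from workcell import status, optics, ctrl
def cam(n):
    d=optics.get_image(n); np.savez(n+'.npz',**{k:np.array(v) for k,v in d.items()}); return d
def load(n): return dict(np.load(n+'.npz'))
def K(d): return np.array([[d['fx'],0,d['cx']],[0,d['fy'],d['cy']],[0,0,1.]],float),np.array([d['k1'],0,0,0],float)
def px2w(d,pts,z):
    k,c=K(d); u=cv2.undistortPoints(np.array(pts,float).reshape(-1,1,2),k,c).reshape(-1,2)
    M=R.from_rotvec(np.ravel(d['rvec'])).as_matrix(); t=np.ravel(d['tvec']); o=-M.T@t
    r=np.c_[u,np.ones(len(u))]@M; return o+r*((np.ravel(z)-o[2])/r[:,2])[:,None]
def w2px(d,P):
    k,c=K(d); return cv2.projectPoints(np.array(P,float).reshape(-1,1,3),np.ravel(d['rvec']).astype(float),np.ravel(d['tvec']).astype(float),k,c)[0].reshape(-1,2)
def crop(d,x0,y0,w,h,s,f):
    cv2.imwrite(f,cv2.resize(d['frame'][y0:y0+h,x0:x0+w,::-1],None,fx=s,fy=s,interpolation=cv2.INTER_CUBIC))
E
python3 - <<'E'
from h import *
a=cam('top');b=cam('scene')
for n,d in(('top',a),('scene',b)):
    cv2.imwrite(f'pics/{n}0.png',d['frame'][:,:,::-1])
    M=R.from_rotvec(np.ravel(d['rvec'])).as_matrix();print(n,-M.T@np.ravel(d['tvec']),M[2],d['fx'],d['k1'])
print(status.get_obs())
E
```

```text
top [ 466.49402025  102.95923269 1209.25557131] [ 0.08611904  0.01362318 -0.99619171] 530.4601860888805 -0.14766326270876265
scene [-93.58676859 562.12503666 548.60000651] [ 0.69119177 -0.5004238  -0.52137314] 424.4443852821059 0.01551754299422521
{'t': 0.1, 'qpos': array([-1.19401643e+00,  4.23748280e-01,  1.63058393e+00, -5.07804882e-06,
        1.08862898e+00, -1.89842243e-02]), 'qvel': array([-1.20901597e-03, -2.55737755e-04, -9.04784860e-05,  7.05934055e-04,
       -1.48883997e-04,  2.58731628e-04]), 'joint_torque': array([-2.16343633e-04, -5.45616174e+01, -2.74325234e+01,  6.45243027e-02,
        1.87526242e-02, -5.06399113e-05]), 'ee_pos': array([ 240.80443756, -576.23839567,  241.00115139]), 'orientation': array([-3.07896456e+00, -6.17354676e-01,  3.89311011e-04]), 'ft_force': array([-0.10917284, -0.19349044, -0.11463107]), 'moment': array([0.01984521, 0.01887143, 0.02110095]), 'grasp_force': 0.0, 'width': 87.78691788731764}
```

View pics/top0.png

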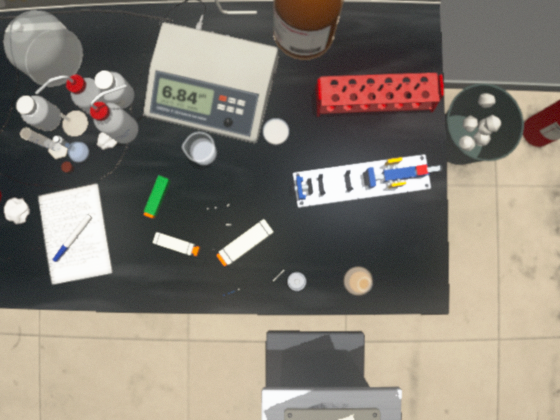

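View pics/scene0.png

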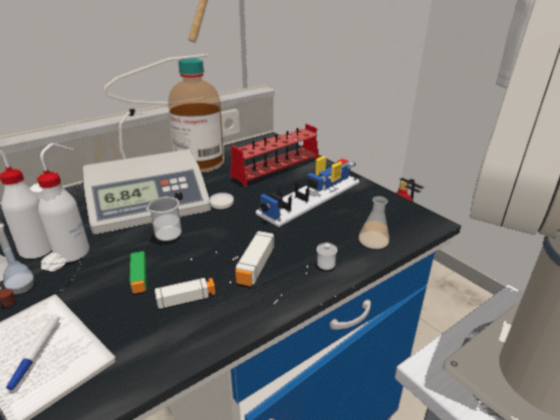

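The top picture is 1 px to about 2.3 mm. Candidates for the cell in it: the green cartridge (155,197), the small white one with its plug at (197,250), and the large white one (244,243). I pick the small white one. The clamp runs from the head (right, 420,170) to the anvil (left, 300,188). Next, crops.

```bash
python3 - <<'E'
from h import *
a=load('top')
A=cv2.resize(a['frame'][140:220,285:445,::-1],None,fx=5,fy=5,interpolation=cv2.INTER_CUBIC)
B=cv2.resize(a['frame'][222:262,140:220,::-1],None,fx=5,fy=5,interpolation=cv2.INTER_CUBIC)
C=np.zeros((600,800,3),np.uint8);C[:400]=A;C[400:,:400]=B
cv2.imwrite('pics/crop1.png',C)
E
```

```text
(no output)
```

View pics/crop1.png

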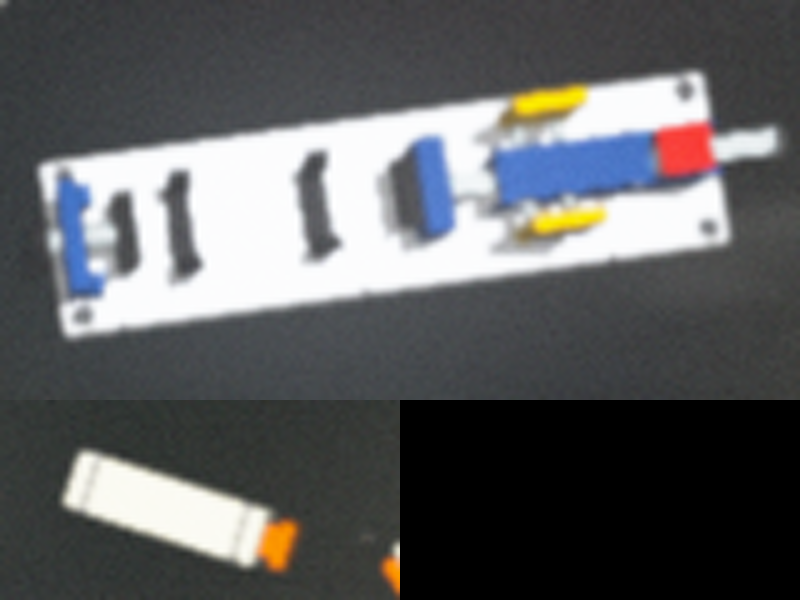

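```bash
python3 - <<'E'
from h import *
a=load('top')
f=lambda p,o:(np.array(p)+.5)/5-.5+np.array(o)
def g(n,p,z,o=(285,140)):
    w=px2w(a,f(p,o),z);print(n,w[:,:2].round(1).tolist());return w[:,:2]
p=g('plate',[(40,163),(702,72),(730,242),(66,338)],10)
x=(p[0]+p[3]-p[1]-p[2])/2; print('len',np.hypot(*x),'w',np.hypot(*(p[0]-p[3])),np.hypot(*(p[1]-p[2])),'yaw',np.arctan2(x[1],x[0]),p.mean(0))
yw=(p[0]+p[1]-p[2]-p[3])/2; print('yawY', np.arctan2(yw[1],yw[0])+0)
s=g('sad',[(180,175),(190,280),(318,155),(323,258)],55);print('nest',s.mean(0), np.hypot(*(s[0]-s[2])))
y=g('grip',[(514,103),(586,94),(535,226),(606,215)],84);print('grip',y.mean(0))
t=g('tab',[(655,127),(712,122),(714,170),(658,176)],66);print('tab',t.mean(0))
c=g('cell',[(85,450-400),(63,505-400),(252,567-400),(272,508-400)],26,(140,222));v=(c[0]+c[1]-c[2]-c[3])/2
print(c.mean(0),np.hypot(*v),np.hypot(*(c[0]-c[1])),np.hypot(*(c[2]-c[3])),'yaw',np.arctan2(v[1],v[0]))
g('plug',[(284,546-400)],26,(140,222))
b=load('scene')
# reproject in scene for check
print(w2px(b,[[*p.mean(0),10],[*s.mean(0),55],[*y.mean(0),84],[*t.mean(0),66],[*c.mean(0),26]]).round(1))
E
```

```text
plate [[644.8, 89.9], [688.4, -216.1], [609.3, -227.1], [564.6, 78.1]]
len 308.80294657405244 w 80.99083916538639 79.79993522394581 yaw 1.714299947563792 [626.77124243 -68.80906062]
yawY 0.1427696572721971
sad [[632.9, 28.9], [586.5, 24.8], [641.9, -31.9], [596.3, -33.7]]
nest [614.39235858  -2.97314936] 61.507993408221346
grip [[660.5, -113.7], [664.6, -145.2], [607.1, -121.8], [612.0, -152.7]]
grip [ 636.06109031 -133.32909139]
tab [[653.3, -179.5], [655.7, -205.1], [634.4, -205.4], [631.6, -180.3]]
tab [ 643.79317537 -192.5615861 ]
cell [[507.5, 396.4], [482.6, 406.1], [455.5, 319.4], [481.9, 310.7]]
[481.88551724 358.15336512] 90.11995463282743 26.666821941149372 27.847303366462924 yaw 1.274341892006665
plug [[465.0, 305.1]]
[[310.7 194.5]
 [293.8 188.3]
 [328.7 160.7]
 [342.9 160.3]
 [182.  287. ]]
```

```bash
cat >> h.py <<'E'
def plan(x,y,z,yaw,pos=None,rv=None):
    """shift+turn in present tool axes to a tool-down pose whose y axis (closing line) is perpendicular to yaw"""
    o=status.get_obs(); p=o['ee_pos'] if pos is None else pos
    T=R.from_rotvec(o['orientation'] if rv is None else rv)
    out=[]
    for s in(0,np.pi):
        X=np.array([np.cos(yaw+s),np.sin(yaw+s),0]);Z=np.array([0,0,-1.])
        G=R.from_matrix(np.c_[X,np.cross(Z,X),Z]); out.append((T.inv()*G).as_rotvec())
    d=T.inv().apply(np.array([x,y,z])-p)
    print('shift',d.round(1),'turns',[t.round(4).tolist() for t in out])
    print('  q',o['qpos'].round(3),'t',round(o['t'],2))
def rep():
    o=status.get_obs(); T=R.from_rotvec(o['orientation']).as_matrix()
    print('t',round(o['t'],2),'pos',o['ee_pos'].round(1),'yaw',np.arctan2(T[1,0],T[0,0]).round(4),'down',T[:,2].round(3),'F',o['ft_force'].round(1),'w',o['width'].round(1),'g',round(float(o['grasp_force']),1))
E
python3 - <<'E'
from h import *
rep(); plan(480,-100,240,1.274); plan(482,358,120,1.274)
E
```

```text
Traceback (most recent call last):
  File "h.py", line 29, in rep
    print('t',round(o['t'],2),'pos',o['ee_pos'].round(1),'yaw',np.arctan2(T[1,0],T[0,0]).round(4),'down',T[:,2].round(3),'F',o['ft_force'].round(1),'w',o['width'].round(1),'g',round(float(o['grasp_force']),1))
                                                                                                                                                        ^^^^^^^^^^^^^^^^
AttributeError: 'float' object has no attribute 'round'
```

```bash
sed -i "s/o\['width'\].round(1)/round(float(o['width']),1)/" h.py
python3 - <<'E'
from h import *
rep(); plan(480,-100,240,1.274); plan(482,358,120,1.274)
E
```

```text
t 0.1 pos [ 240.8 -576.2  241. ] yaw 0.3958 down [-0.001  0.001 -1.   ] F [-0.1 -0.2 -0.1] w 87.8 g 0.0
shift [ 404.3 -347.2    1.5] turns [[-0.0013, -0.0006, -0.8782], [-0.0008, 0.0015, 2.2634]]
  q [-1.194  0.424  1.631 -0.     1.089 -0.019] t 0.1
shift [ 582.7 -768.9  122.1] turns [[-0.0013, -0.0006, -0.8782], [-0.0008, 0.0015, 2.2634]]
  q [-1.194  0.424  1.631 -0.     1.089 -0.019] t 0.1
```

```bash
python3 -m inch '[[[404,-347,0,0,0,-0.44,65],[404,-347,0,0,0,-0.44,65],[404,-347,0,0,0,-0.44,65],[404,-347,0,0,0,-0.44,65],[404,-347,0,0,0,-0.44,65],[404,-347,0,0,0,-0.44,65],[404,-347,0,0,0,-0.44,65],[404,-347,0,0,0,-0.44,65],[583,-769,100,0,0,-0.878,65],[583,-769,122,0,0,-0.878,65],[583,-769,122,0,0,-0.878,65],[583,-769,122,0,0,-0.878,65],[583,-769,122,0,0,-0.878,65],[583,-769,122,0,0,-0.878,65],[583,-769,122,0,0,-0.878,65],[583,-769,122,0,0,-0.878,65],[583,-769,122,0,0,-0.878,65],[583,-769,122,0,0,-0.878,65],[583,-769,122,0,0,-0.878,65],[583,-769,122,0,0,-0.878,65]]]'
python3 - <<'E'
from h import *
rep(); plan(482,358,22,1.274)
a=cam('top');b=cam('scene');
A=cv2.resize(a['frame'][205:285,120:225,::-1],None,fx=5,fy=5,interpolation=cv2.INTER_CUBIC)
B=cv2.resize(b['frame'][240:320,125:180+50,::-1],None,fx=2.5,fy=2.5,interpolation=cv2.INTER_CUBIC)
C=np.zeros((400,800,3),np.uint8);C[:400,:525]=A;C[:200,525:525+B.shape[1]]=B
cv2.imwrite('pics/c2.png',C)
E
```

```text
t: 2.1
ee_pos: [482.0, 360.1, 118.8]
orientation: [-2.525, -1.869, 0.001]
ft_force: [1.2, -0.6, 0.4]
width: 57.3
grasp_force: 0.0
t 2.1 pos [482.  360.1 118.8] yaw 1.2747 down [-0. -0. -1.] F [ 1.2 -0.6  0.4] w 57.3 g 0.0
shift [-2.   0.6 96.8] turns [[-0.0003, 0.0003, 0.0007], [-0.0005, -0.0004, -3.1409]]
  q [0.622 0.55  1.757 0.    0.835 0.918] t 2.1
```

View pics/c2.png

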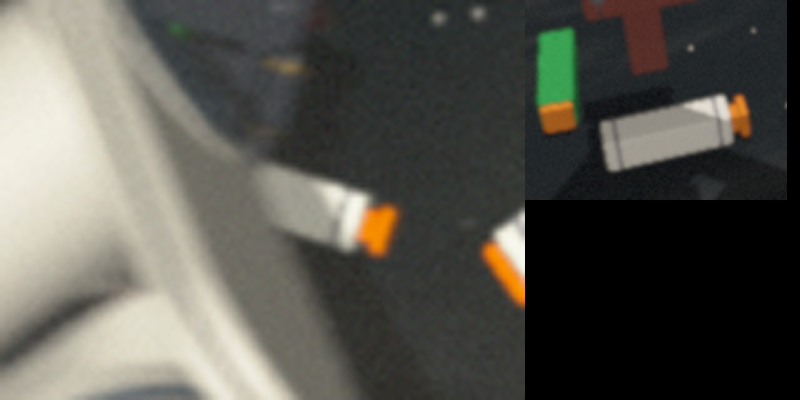

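The choice is right: a small white body with an orange plug, lying under the gripper. I'll descend and grasp.

```bash
python3 -m inch '[[[0,0,40,0,0,0,65],[0,0,75,0,0,0,65],[0,0,90,0,0,0,65],[0,0,98,0,0,0,65],[0,0,98,0,0,0,65],[0,0,98,0,0,0,20],[0,0,98,0,0,0,20],[0,0,98,0,0,0,20],[0,0,98,0,0,0,20],[0,0,98,0,0,0,20],[0,0,98,0,0,0,20],[0,0,98,0,0,0,20]]]'
python3 - <<'E'
from h import *
rep(); d=np.array([np.cos(1.7135),np.sin(1.7135)]); n=np.array([626.8,-68.8])+67*d; print(n); plan(*n,150,1.7135)
E
```

```text
t: 3.4
ee_pos: [482.6, 357.9, 22.4]
orientation: [-2.526, -1.868, -0.001]
ft_force: [-1.0, -0.7, 5.9]
width: 25.6
grasp_force: 30.0
t 3.4 pos [482.6 357.9  22.4] yaw 1.2739 down [ 0.  0. -1.] F [-1.  -0.7  5.9] w 25.6 g 30.0
[617.27127194  -2.4810484 ]
shift [-305.1  234.3 -127.7] turns [[0.0004, -0.0004, -0.4396], [-0.0006, -0.0006, 2.702]]
  q [0.618 0.701 1.778 0.    0.663 0.915] t 3.4
```

```bash
python3 -m inch '[[[0,0,-30,0,0,0,20],[0,0,-70,0,0,0,20],[0,0,-110,0,0,0,20],[-30,23,-128,0,0,-0.05,20],[-60,46,-128,0,0,-0.1,20],[-95,72,-128,0,0,-0.15,20],[-130,100,-128,0,0,-0.2,20],[-165,127,-128,0,0,-0.25,20],[-200,154,-128,0,0,-0.3,20],[-235,180,-128,0,0,-0.35,20],[-265,203,-128,0,0,-0.4,20],[-290,222,-128,0,0,-0.44,20],[-305,234,-128,0,0,-0.44,20],[-305,234,-128,0,0,-0.44,20],[-305,234,-128,0,0,-0.44,20],[-305,234,-108,0,0,-0.44,20],[-305,234,-88,0,0,-0.44,20],[-305,234,-74,0,0,-0.44,20],[-305,234,-74,0,0,-0.44,20],[-305,234,-74,0,0,-0.44,20]]]'
python3 - <<'E'
from h import *
rep(); n=np.array([617.3,-2.5]);plan(*n,50,1.7135)
a=cam('top');b=cam('scene')
A=cv2.resize(a['frame'][150:220,285:385,::-1],None,fx=5,fy=5,interpolation=cv2.INTER_CUBIC)
B=cv2.resize(b['frame'][140:230,250:360,::-1],None,fx=7,fy=6.6,interpolation=cv2.INTER_CUBIC)
cv2.imwrite('pics/c3.png',B)
E
```

```text
t: 5.4
ee_pos: [616.8, -1.7, 95.7]
orientation: [-2.056, -2.375, 0.0]
ft_force: [-0.8, -1.1, -1.0]
width: 25.7
grasp_force: 30.0
t 5.4 pos [616.8  -1.7  95.7] yaw 1.7146 down [-0.001  0.    -1.   ] F [-0.8 -1.1 -1. ] w 25.7 g 30.0
shift [-0.9  0.4 45.7] turns [[-0.0005, -0.0002, 0.0011], [0.0003, -0.0008, -3.1405]]
  q [-0.022  0.602  1.729  0.     0.811 -0.166] t 5.4
```

View pics/c3.png

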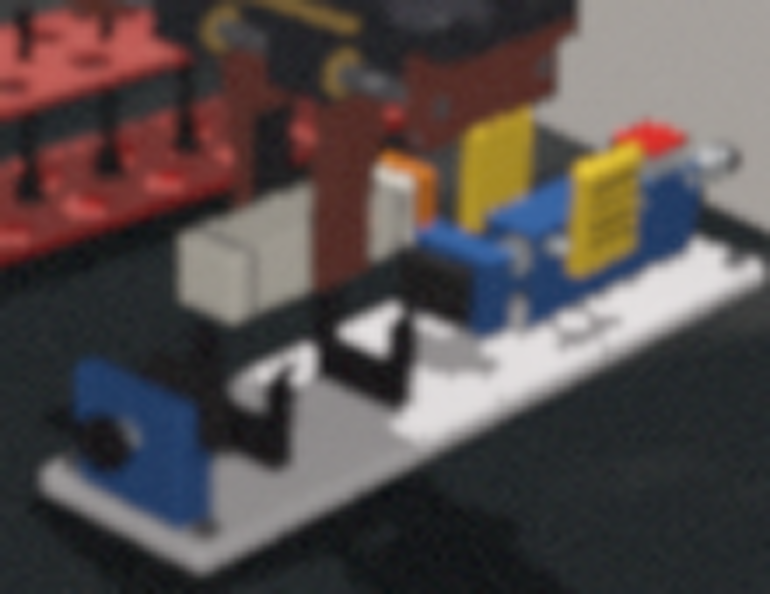

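```bash
python3 - <<'E'
from h import *
b=load('scene')
def g(n,p,z):
    q=np.array(p,float); q=(q+.5)/[7,6.6]-.5+[250,140]
    w=px2w(b,q,z)[:,:2]; e=w-[617.3,-2.5]; c,s=np.cos(1.7135),np.sin(1.7135)
    print(n,np.c_[e[:,0]*c+e[:,1]*s,-e[:,0]*s+e[:,1]*c].round(1).tolist())
g('sad z55',[(207,335),(285,372),(325,290),(405,316)],55)
g('cell bottom',[(180,303),(237,325)],73.5)
g('cell top',[(180,232),(252,258)],99.5)
g('plate',[(40,478),(203,572)],10); g('plate far',[(765,265)],10)
g('anvil blue top',[(78,362),(210,402)],58)
E
```

```text
sad z55 [[32.5, -14.8], [33.0, 23.1], [-21.6, -10.3], [-26.5, 23.3]]
cell bottom [[45.9, -14.1], [43.8, 11.0]]
cell top [[42.5, -17.4], [39.7, 13.6]]
plate [[91.9, -36.4], [95.3, 47.0]]
plate far [[-222.0, 37.8]]
anvil blue top [[81.1, -27.2], [69.4, 24.1]]
```

```bash
python3 - <<'E'
from h import *
a=load('top'); im=cv2.imread('pics/top0.png')
def lat(w): e=w-[617.3,-2.5]; c,s=np.cos(1.7135),np.sin(1.7135); return np.c_[e[:,0]*c+e[:,1]*s,-e[:,0]*s+e[:,1]*c].round(1)
f=lambda p:(np.array(p)+.5)/5-.5+np.array((285,140))
for n,p,z in [('anvil',[(60,175),(90,297)],58),('anvpad',[(120,195),(128,272)],58),('s+',[(180,172),(188,282)],55),('s-',[(318,153),(322,262)],55),('jaw',[(428,140),(440,237)],58),('head',[(575,143),(580,203)],54)]:
    print(n,lat(px2w(a,f(p),z)[:,:2]).tolist())
hsv=cv2.cvtColor(im,cv2.COLOR_BGR2HSV)[140:220,285:445]
m=((hsv[...,2]>150)|((hsv[...,1]>90)&(hsv[...,2]>60))).astype(np.uint8); m=cv2.morphologyEx(m,cv2.MORPH_CLOSE,np.ones((9,9)));m=cv2.morphologyEx(m,cv2.MORPH_OPEN,np.ones((13,13)))
cn=max(cv2.findContours(m,0,2)[0],key=cv2.contourArea); r=cv2.boxPoints(cv2.minAreaRect(cn))+[285,140]
w=px2w(a,r,10)[:,:2]; print('rect',lat(w).tolist(),w.mean(0),[np.hypot(*(w[i]-w[i-1])).round(1) for i in range(4)])
C=cv2.resize(im[155:205,290:390],None,fx=8,fy=8,interpolation=cv2.INTER_CUBIC); cv2.imwrite('pics/c4.png',C)
E
```

```text
anvil [[81.2, -26.8], [75.9, 28.1]]
anvpad [[56.5, -14.4], [57.9, 19.6]]
s+ [[28.7, -21.2], [32.4, 27.4]]
s- [[-32.8, -21.0], [-27.2, 26.9]]
jaw [[-81.3, -19.6], [-79.8, 23.5]]
head [[-146.7, -9.8], [-144.6, 16.9]]
rect [[87.6, -42.6], [-227.0, -44.0], [-224.8, 40.6], [87.7, 40.9]] [628.37413568 -70.75337927] [np.float64(83.5), np.float64(314.6), np.float64(84.6), np.float64(312.5)]
```

View pics/c4.png

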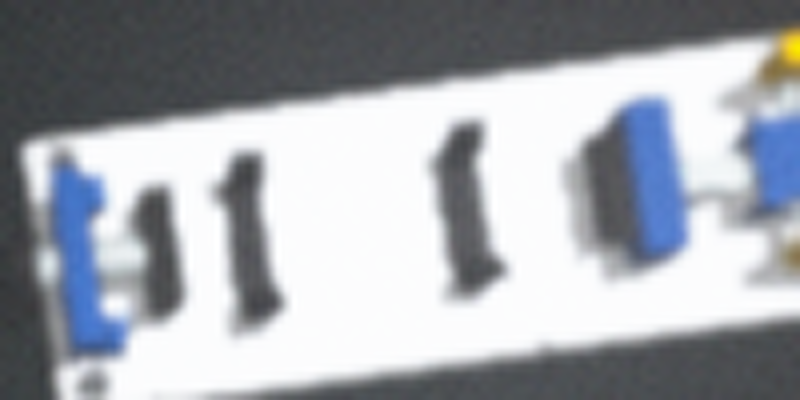

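```bash
python3 -m inch '[[[-1,-1.5,8,0,0,0,20],[-1,-1.5,17,0,0,0,20],[-1,-1.5,17,0,0,0,20],[-1,-1.5,17,0,0,0,20]]]'
python3 - <<'E'
from h import *
rep(); b=cam('scene'); cam('top')
cv2.imwrite('pics/c5.png',cv2.resize(b['frame'][160:225,255:335,::-1],None,fx=9,fy=9,interpolation=cv2.INTER_CUBIC))
# predicted lips (tips +-22, and walls +-15 at floor 27) for clamp lateral 0 and cell end-face bottom corners
c,s=np.cos(1.7135),np.sin(1.7135); W=lambda x,y,z:[617.3+x*c-y*s,-2.5+x*s+y*c,z]
P=[W(36,y,z) for y in(-15,15) for z in(27,)]+[W(36,0,27)]
print(((w2px(b,P)-[255,160]+.5)*9).round(0).tolist())
print('cell bottom end',((w2px(b,[W(45,y,57) for y in(-11,15)])-[255,160]+.5)*9).round(0).tolist())
E
```

```text
t: 5.9
ee_pos: [615.2, -3.8, 78.2]
orientation: [-2.057, -2.374, 0.001]
ft_force: [0.3, 0.2, -1.7]
width: 25.7
grasp_force: 30.0
t 5.9 pos [615.2  -3.8  78.2] yaw 1.7135 down [-0.001  0.    -1.   ] F [ 0.3  0.2 -1.7] w 25.7 g 30.0
[[212.0, 372.0], [291.0, 413.0], [251.0, 392.0]]
cell bottom end [[198.0, 292.0], [268.0, 326.0]]
```

View pics/c5.png

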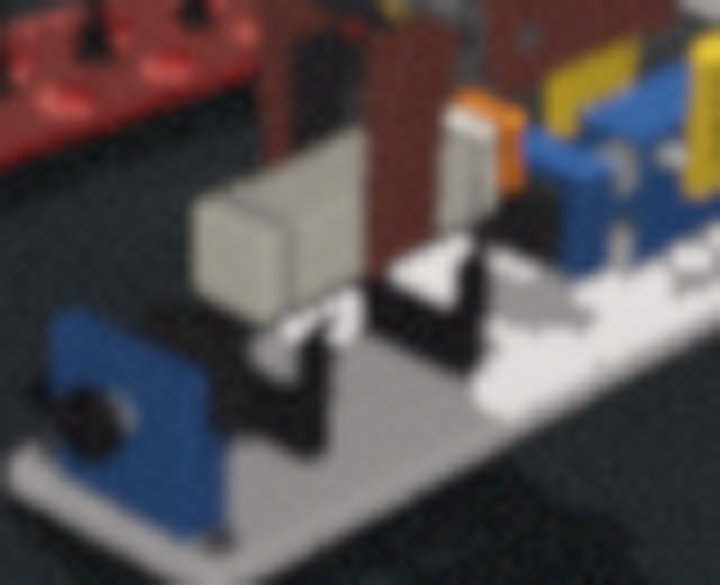

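```bash
python3 -m inch '[[[0,0,4,0,0,0,20],[0,0,8,0,0,0,20],[0,0,12,0,0,0,20],[0,0,16,0,0,0,20],[0,0,18,0,0,0,20],[0,0,18,0,0,0,20]]]'
```

```text
t: 6.6
ee_pos: [615.4, -3.6, 60.2]
orientation: [-2.057, -2.374, 0.001]
ft_force: [-0.5, -1.3, -1.2]
width: 25.7
grasp_force: 30.0
```

```bash
python3 -m inch '[[[0,0,2,0,0,0,20],[0,0,4,0,0,0,20],[0,0,6,0,0,0,20],[0,0,6,0,0,0,20]]]'; python3 -m inch '[[[0,0,2,0,0,0,20],[0,0,4,0,0,0,20],[0,0,4.5,0,0,0,20],[0,0,4.5,0,0,0,20]]]'
```

```text
t: 7.0
ee_pos: [615.4, -3.7, 54.4]
orientation: [-2.057, -2.374, 0.0]
ft_force: [-0.1, 0.4, -1.0]
width: 25.9
grasp_force: 30.0
t: 7.4
ee_pos: [615.5, -3.7, 50.0]
orientation: [-2.057, -2.374, 0.0]
ft_force: [-0.1, -0.9, -0.8]
width: 26.2
grasp_force: 30.0
```

```bash
python3 -m inch '[[[0,0,0,0,0,0,50],[0,0,0,0,0,0,50],[0,0,0,0,0,0,50],[0,0,0,0,0,0,50],[0,0,-30,0,0,0,50],[0,0,-70,0,0,0,50],[0,0,-110,0,0,0,85],[0,0,-110,0,0,0,85],[0,0,-110,0,0,0,85]]]'
python3 - <<'E'
from h import *
rep(); plan(634.6,-133.5,64,1.7135)
cam('top');b=cam('scene')
cv2.imwrite('pics/c6.png',cv2.resize(b['frame'][145:225,255:360,::-1],None,fx=7,fy=7,interpolation=cv2.INTER_CUBIC))
E
```

```text
t: 8.3
ee_pos: [616.1, -3.7, 161.3]
orientation: [2.056, 2.373, 0.002]
ft_force: [-0.6, 0.5, -0.5]
width: 64.7
grasp_force: 0.0
t 8.3 pos [616.1  -3.7 161.3] yaw 1.7138 down [ 0.002 -0.    -1.   ] F [-0.6  0.5 -0.5] w 64.7 g 0.0
shift [-131.1   -0.4   97.3] turns [[0.0023, 0.0004, 0.0003], [-0.0006, 0.0037, -3.1413]]
  q [-0.025  0.507  1.706  0.     0.926 -0.168] t 8.3
```

View pics/c6.png

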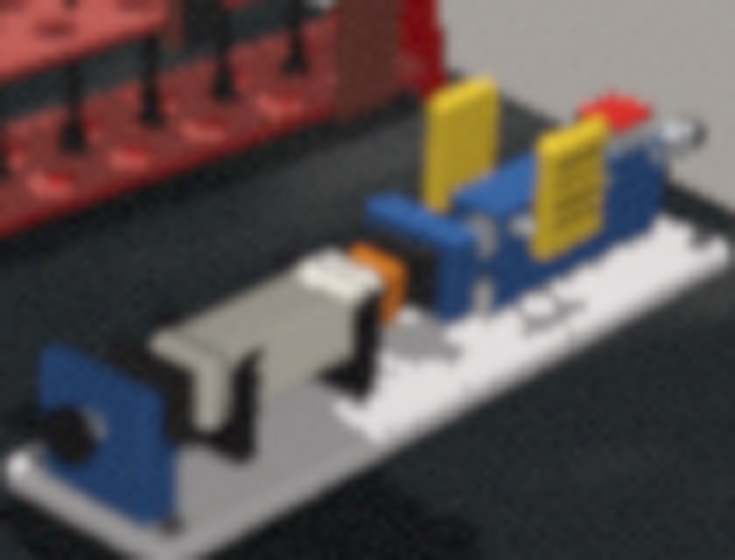

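The cartridge sits in both saddles with the orange plug at (380,275), facing the jaw pad. Now to the grips.

```bash
python3 -m inch '[[[-45,0,0,0,0,0,88],[-90,0,0,0,0,0,88],[-131,0,0,0,0,0,88],[-131,0,0,0,0,0,88],[-131,0,20,0,0,0,88],[-131,0,40,0,0,0,88],[-131,0,55,0,0,0,88],[-131,0,55,0,0,0,88]]]'
python3 - <<'E'
from h import *
rep(); plan(634.6,-133.5,64,1.7135)
b=cam('scene');a=cam('top')
B=cv2.resize(b['frame'][130:200,290:370,::-1],None,fx=6,fy=6,interpolation=cv2.INTER_CUBIC)
cv2.imwrite('pics/c7.png',B)
c,s=np.cos(1.7135),np.sin(1.7135); W=lambda x,y,z:[617.3+x*c-y*s,-2.5+x*s+y*c,z]
f=lambda P:((w2px(b,P)-[290,130]+.5)*6).round(0).tolist()
print(f([W(-115,30,84),W(-149,30,84),W(-115,-30,84)]))
E
```

```text
t: 9.2
ee_pos: [632.0, -132.2, 101.8]
orientation: [-2.053, -2.371, 0.004]
ft_force: [-0.3, 0.1, -0.7]
width: 77.2
grasp_force: 0.0
t 9.2 pos [ 632.  -132.2  101.8] yaw 1.7142 down [-0.006  0.001 -1.   ] F [-0.3  0.1 -0.7] w 77.2 g 0.0
shift [-1.7  2.6 37.8] turns [[-0.0056, -0.0023, 0.0007], [0.0036, -0.0089, -3.1408]]
  q [-0.225  0.628  1.655  0.     0.865 -0.368] t 9.2
[[264.0, 221.0], [315.0, 197.0], [156.0, 178.0]]
```

View pics/c7.png

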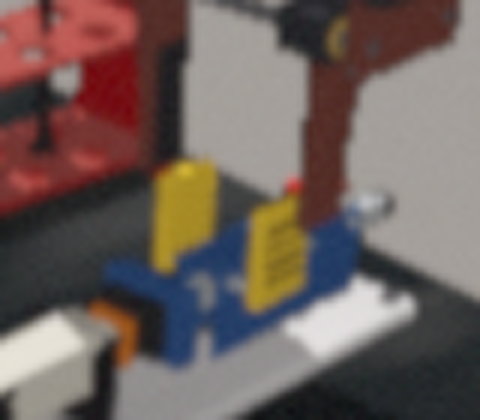

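```bash
python3 -m inch '[[[0,0,0,0,0,0,88],[0,0,0,0,0,0,88],[0,0,0,0,0,0,88],[0,0,0,0,0,0,88]]]'
python3 - <<'E'
from h import *
rep(); plan(635.6,-133.3,64,1.7135)
E
```

```text
t: 9.7
ee_pos: [634.5, -133.4, 105.8]
orientation: [2.057, 2.374, 0.001]
ft_force: [-0.2, -0.0, 0.6]
width: 77.3
grasp_force: 0.0
t 9.7 pos [ 634.5 -133.4  105.8] yaw 1.7138 down [ 0.001 -0.    -1.   ] F [-0.2 -0.   0.6] w 77.3 g 0.0
shift [-0.1  1.  41.8] turns [[0.0009, 0.0003, 0.0003], [-0.0005, 0.0014, -3.1413]]
  q [-0.226  0.623  1.652  0.     0.865 -0.369] t 9.7
```

```bash
python3 -m inch '[[[0,1,10,0,0,0,88],[0,1,20,0,0,0,88],[0,1,32,0,0,0,88],[0,1,42,0,0,0,88],[0,1,42,0,0,0,72],[0,1,42,0,0,0,72],[0,1,42,0,0,0,72],[0,1,42,0,0,0,72]]]'; python3 -m inch '[[[0,0,0,0,0,0,69],[0,0,0,0,0,0,68],[0,0,0,0,0,0,67],[0,0,0,0,0,0,67],[0,0,0,0,0,0,67]]]'
```

```text
t: 10.5
ee_pos: [635.6, -133.3, 63.7]
orientation: [2.057, 2.374, 0.001]
ft_force: [-0.4, 1.3, 0.1]
width: 62.9
grasp_force: 0.0
t: 11.0
ee_pos: [635.7, -133.2, 63.5]
orientation: [2.056, 2.374, 0.001]
ft_force: [2.3, 0.7, 1.0]
width: 58.7
grasp_force: 0.9
```

```bash
python3 -m inch '[[[0,0.5,0,0,0,0,67],[0,0.5,0,0,0,0,66],[0,0.5,0,0,0,0,65],[0,0.5,0,0,0,0,64],[0,0.5,0,0,0,0,64],[0,0.5,0,0,0,0,64]]]'
```

```text
t: 11.6
ee_pos: [636.0, -133.2, 63.3]
orientation: [2.057, 2.374, 0.0]
ft_force: [3.0, -0.5, 1.8]
width: 56.6
grasp_force: 1.2
```

```bash
python3 -m inch '[[[0,1,0,0,0,0,64],[0,1,0,0,0,0,64],[0,1,0,0,0,0,64],[0,1,0,0,0,0,64]]]';  python3 -m inch '[[[0,0,0,0,0,0,62],[0,0,0,0,0,0,60],[0,0,0,0,0,0,58],[0,0,0,0,0,0,58],[0,0,0,0,0,0,58]]]'
```

```text
t: 12.0
ee_pos: [636.0, -132.9, 62.9]
orientation: [-2.056, -2.374, 0.001]
ft_force: [-2.3, -0.4, 1.7]
width: 56.2
grasp_force: 1.2
t: 12.5
ee_pos: [636.0, -132.9, 62.9]
orientation: [-2.056, -2.374, 0.001]
ft_force: [-4.5, -1.4, 0.7]
width: 51.1
grasp_force: 4.2
```

```bash
python3 -m inch '[[[0,-0.6,0,0,0,0,57],[0,-0.6,0,0,0,0,55],[0,-0.6,0,0,0,0,53],[0,-0.6,0,0,0,0,51],[0,-0.6,0,0,0,0,50],[0,-0.6,0,0,0,0,50],[0,-0.6,0,0,0,0,50]]]'
```

```text
t: 13.2
ee_pos: [636.0, -132.9, 62.9]
orientation: [-2.057, -2.374, 0.0]
ft_force: [-1.7, 1.5, -4.7]
width: 43.9
grasp_force: 4.5
```

```bash
python3 -m inch '[[[0,0,0,0,0,0,60],[0,0,0,0,0,0,70],[0,0,0,0,0,0,74],[0,0,0,0,0,0,74],[0,0,0,0,0,0,74],[0,0,0,0,0,0,66],[0,0,0,0,0,0,60],[0,0,0,0,0,0,56],[0,0,0,0,0,0,53],[0,0,0,0,0,0,51],[0,0,0,0,0,0,50],[0,0,0,0,0,0,50],[0,0,0,0,0,0,50]]]'
python3 - <<'E'
from h import *
rep();b=cam('scene');a=cam('top')
C=np.zeros((560,800,3),np.uint8)
B=cv2.resize(b['frame'][160:230,255:335,::-1],None,fx=8,fy=8,interpolation=cv2.INTER_CUBIC)
cv2.imwrite('pics/c8.png',B)
E
```

```text
t: 14.5
ee_pos: [636.0, -133.2, 63.3]
orientation: [-2.057, -2.374, 0.0]
ft_force: [-4.1, -1.8, 5.7]
width: 44.3
grasp_force: 5.1
t 14.5 pos [ 636.  -133.2   63.3] yaw 1.7138 down [-0. -0. -1.] F [-4.1 -1.8  5.7] w 44.3 g 5.1
```

View pics/c8.png

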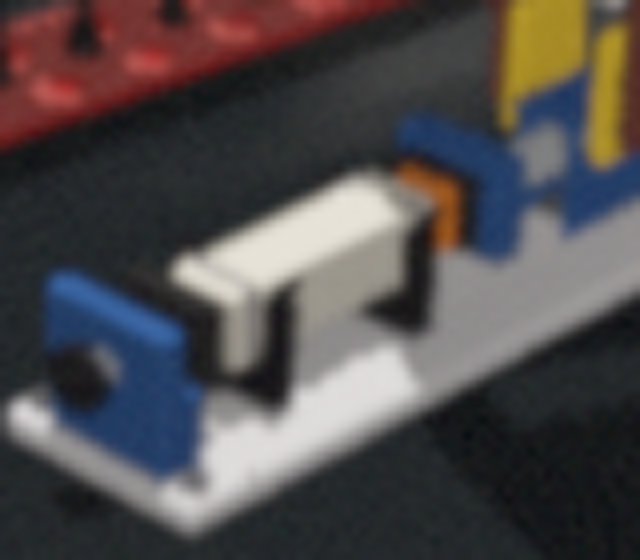

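```bash
python3 -m inch '[[[0,-0.4,0,0,0,0,60],[0,-0.4,0,0,0,0,70],[0,-0.4,0,0,0,0,74],[0,-0.4,0,0,0,0,74],[0,-0.4,0,0,0,0,74],[0,-0.4,0,0,0,0,66],[0,-0.4,0,0,0,0,60],[0,-0.4,0,0,0,0,57],[0,-0.4,0,0,0,0,55],[0,-0.4,0,0,0,0,55]]]'; python3 -m inch '[[[0,0,0,0,0,0,53],[0,0,0,0,0,0,51.5],[0,0,0,0,0,0,50],[0,0,0,0,0,0,50],[0,0,0,0,0,0,50]]]'
```

```text
t: 15.6
ee_pos: [635.9, -133.1, 63.1]
orientation: [2.057, 2.374, 0.0]
ft_force: [2.0, 1.0, -2.1]
width: 48.3
grasp_force: 3.9
t: 16.1
ee_pos: [635.9, -133.1, 63.1]
orientation: [2.057, 2.374, 0.0]
ft_force: [3.9, 1.5, -3.5]
width: 44.0
grasp_force: 7.5
```

```bash
python3 -m inch '[[[0,0.2,0,0,0,0,60],[0,0.2,0,0,0,0,70],[0,0.2,0,0,0,0,74],[0,0.2,0,0,0,0,74],[0,0.2,0,0,0,0,74],[0,0.2,0,0,0,0,66],[0,0.2,0,0,0,0,60],[0,0.2,0,0,0,0,57],[0,0.2,0,0,0,0,55],[0,0.2,0,0,0,0,55],[0,0.2,0,0,0,0,55]]]'; python3 -m inch '[[[0,0,0,0,0,0,54],[0,0,0,0,0,0,53],[0,0,0,0,0,0,52.5],[0,0,0,0,0,0,52.5]]]';python3 -m inch '[[[0,0,0,0,0,0,51.5],[0,0,0,0,0,0,50.7],[0,0,0,0,0,0,50],[0,0,0,0,0,0,50]]]'
```

```text
t: 17.2
ee_pos: [636.0, -133.1, 63.2]
orientation: [2.057, 2.374, 0.0]
ft_force: [0.1, -0.1, 0.2]
width: 48.8
grasp_force: 6.8
t: 17.6
ee_pos: [636.0, -133.1, 63.2]
orientation: [2.057, 2.374, 0.0]
ft_force: [-0.5, -0.7, 0.7]
width: 46.2
grasp_force: 6.1
t: 18.0
ee_pos: [636.0, -133.1, 63.2]
orientation: [2.057, 2.374, 0.0]
ft_force: [0.1, -1.5, 0.4]
width: 43.8
grasp_force: 7.6
```

```bash
python3 -m inch '[[[0,0,0,0,0,0,60],[0,0,0,0,0,0,70],[0,0,0,0,0,0,74],[0,0,0,0,0,0,74],[0,0,0,0,0,0,74],[0,0,0,0,0,0,67],[0,0,0,0,0,0,64],[0,0,0,0,0,0,62],[0,0,0,0,0,0,62],[0,0,0,0,0,0,62]]]'; python3 -m inch '[[[0,0,0,0,0,0,61],[0,0,0,0,0,0,60],[0,0,0,0,0,0,60],[0,0,0,0,0,0,60]]]';python3 -m inch '[[[0,0,0,0,0,0,59],[0,0,0,0,0,0,58],[0,0,0,0,0,0,58],[0,0,0,0,0,0,58]]]'
```

```text
t: 19.0
ee_pos: [636.0, -133.1, 63.2]
orientation: [2.057, 2.374, 0.0]
ft_force: [0.2, -0.5, -0.2]
width: 54.4
grasp_force: 5.7
t: 19.4
ee_pos: [636.0, -133.1, 63.1]
orientation: [2.057, 2.374, 0.0]
ft_force: [1.1, 1.1, -0.6]
width: 52.7
grasp_force: 7.4
t: 19.8
ee_pos: [636.0, -133.1, 63.2]
orientation: [-2.057, -2.374, -0.0]
ft_force: [1.7, 1.5, -1.8]
width: 51.3
grasp_force: 7.6
```

```bash
python3 -m inch '[[[0,0,0,0,0,0,57],[0,0,0,0,0,0,56.5],[0,0,0,0,0,0,56.5]]]';python3 -m inch '[[[0,0,0,0,0,0,56],[0,0,0,0,0,0,55],[0,0,0,0,0,0,55]]]'
```

```text
t: 20.1
ee_pos: [636.0, -133.1, 63.2]
orientation: [2.057, 2.374, 0.0]
ft_force: [1.1, 1.7, -2.3]
width: 49.7
grasp_force: 8.0
t: 20.4
ee_pos: [636.0, -133.1, 63.1]
orientation: [2.057, 2.374, 0.0]
ft_force: [1.4, 0.5, -2.4]
width: 48.7
grasp_force: 10.9
```

```bash
python3 - <<'E'
from h import *
rep()
E
```

```text
t 20.4 pos [ 636.  -133.1   63.1] yaw 1.7138 down [ 0.  0. -1.] F [ 1.4  0.5 -2.4] w 48.7 g 10.9
```

```bash
python3 -m inch '[[[0,0,0,0,0,0,54.6],[0,0,0,0,0,0,54.2],[0,0,0,0,0,0,54.2],[0,0,0,0,0,0,54.2]]]'
```

```text
t: 20.8
ee_pos: [636.0, -133.1, 63.2]
orientation: [2.057, 2.374, 0.0]
ft_force: [2.2, 1.8, -2.0]
width: 47.7
grasp_force: 12.5
```

```bash
python3 -m inch '[[[0,0,0,0,0,0,54.2],[0,0,0,0,0,0,54.2],[0,0,0,0,0,0,54.2],[0,0,0,0,0,0,54.2],[0,0,0,0,0,0,60],[0,0,0,0,0,0,70],[0,0,0,0,0,0,80],[0,0,0,0,0,0,85],[0,0,0,0,0,0,85],[0,0,-20,0,0,0,85],[0,0,-45,0,0,0,85],[0,0,-60,0,0,0,85],[-30,0,-60,0,0,0,40],[-60,0,-60,0,0,0,0],[-60,0,-60,0,0,0,0],[-60,0,-60,0,0,0,0],[-60,0,-60,0,0,0,0],[-60,0,-60,0,0,0,0],[-60,0,-60,0,0,0,0]]]'
python3 - <<'E'
from h import *
rep(); plan(644.5,-192.5,86,1.7135); cam('scene'); cam('top')
E
```

```text
t: 22.7
ee_pos: [644.4, -191.6, 123.1]
orientation: [-2.056, -2.375, 0.0]
ft_force: [-0.4, -0.2, -0.7]
width: 22.0
grasp_force: 0.0
t 22.7 pos [ 644.4 -191.6  123.1] yaw 1.7147 down [-0.  0. -1.] F [-0.4 -0.2 -0.7] w 22.0 g 0.0
shift [-0.9  0.  37.1] turns [[-0.0004, -0.0002, 0.0012], [0.0004, -0.0006, -3.1404]]
  q [-0.307  0.63   1.587  0.     0.925 -0.451] t 22.7
```

```bash
python3 -m inch '[[[0,0,15,0,0,0,0],[0,0,30,0,0,0,0],[0,0,36,0,0,0,0],[0,0,36,0,0,0,0],[0,0,36,0,0,0,0]]]';python3 -m inch '[[[0,0,1,0,0,0,0],[0,0,2,0,0,0,0],[0,0,3,0,0,0,0],[0,0,3,0,0,0,0]]]'
```

```text
t: 23.3
ee_pos: [644.4, -192.5, 86.7]
orientation: [-2.057, -2.374, 0.0]
ft_force: [0.9, 0.4, -0.8]
width: 0.6
grasp_force: 0.0
t: 23.7
ee_pos: [644.8, -192.6, 84.5]
orientation: [2.057, 2.374, 0.001]
ft_force: [0.9, 0.7, 1.2]
width: 0.3
grasp_force: 0.4
```

```bash
python3 -m inch '[[[0,0,1,0,0,0,0],[0,0,2,0,0,0,0],[0,0,3,0,0,0,0],[0,0,3,0,0,0,0]]]';python3 -m inch '[[[0,0,1,0,0,0,0],[0,0,2,0,0,0,0],[0,0,2.5,0,0,0,0],[0,0,2.5,0,0,0,0],[0,0,2.5,0,0,0,0]]]'; python3 - <<'E'
from h import *
old=load('scene')['frame'].astype(int); b=cam('scene'); n=b['frame'].astype(int)
def bc(f):
    r,g,bl=f[...,0],f[...,1],f[...,2]; out=[]
    for m in((bl>r+40)&(bl>g+20),(r>150)&(g<150)&(g>60)&(bl<80)&(r>g+50)):
        m=m[165:215,290:335]; y,x=np.nonzero(m); out.append((len(x),x.min()+290,x.max()+290,x.mean().round(1)+290))
    return out
print(bc(old),bc(n))
E
```

```text
t: 24.1
ee_pos: [644.7, -192.5, 81.3]
orientation: [2.057, 2.374, 0.0]
ft_force: [0.5, 0.6, 2.3]
width: 0.4
grasp_force: 1.2
t: 24.6
ee_pos: [644.7, -192.6, 79.1]
orientation: [2.057, 2.374, 0.0]
ft_force: [-0.4, -0.4, 5.0]
width: 0.2
grasp_force: 2.9
[(239, np.int64(302), np.int64(334), np.float64(318.5)), (2, np.int64(308), np.int64(308), np.float64(308.0))] [(230, np.int64(307), np.int64(334), np.float64(321.4)), (2, np.int64(308), np.int64(308), np.float64(308.0))]
```

```bash
python3 -m inch '[[[0,0,0,0,0,0,0],[0,0,0,0,0,0,0],[0,0,0,0,0,0,0],[0,0,-30,0,0,0,0],[0,0,-70,0,0,0,0],[0,0,-110,0,0,0,0],[0,0,-150,0,0,0,0],[0,0,-150,0,0,0,0],[0,0,-150,0,0,0,0]]]'; python3 - <<'E'
from h import *
rep(); b=cam('scene'); n=b['frame'].astype(int); o=cv2.imread('pics/scene0.png')[:,:,::-1].astype(int)
for f in(o,n):
    m=((f[...,2]>f[...,0]+40)&(f[...,2]>f[...,1]+20))[165:215,290:335]; y,x=np.nonzero(m); print('blue',len(x),x.min()+290,y.min()+165)
    m=((f[...,0]>f[...,2]+70)&(f[...,0]>f[...,1]+30)&(f[...,1]>50))[165:215,285:320]; y,x=np.nonzero(m); print('orange',len(x),(x.min()+285,x.max()+285,y.min()+165,y.max()+165) if len(x) else '')
c,s=np.cos(1.7135),np.sin(1.7135); W=lambda x,y,z:[617.0+x*c-y*s,-2.8+x*s+y*c,z]
print('pred plug head near edge, home, cell at anvil: ',w2px(b,[W(x,12,49) for x in(-41,-35,-57)]).round(1).tolist())
D=np.abs(n-o).sum(2)>120; l,k,st,_=cv2.connectedComponentsWithStats(D.astype(np.uint8)); print(st[1:][st[1:,4]>15].tolist())
E
```

```text
t: 25.55
ee_pos: [644.6, -192.5, 229.3]
orientation: [2.056, 2.374, 0.001]
ft_force: [-0.7, 0.5, 0.4]
width: 0.7
grasp_force: 0.0
t 25.55 pos [ 644.6 -192.5  229.3] yaw 1.7138 down [ 0.001 -0.    -1.   ] F [-0.7  0.5  0.4] w 0.7 g 0.0
blue 246 307 167
orange 1 (np.int64(285), np.int64(285), np.int64(165), np.int64(165))
blue 222 307 168
orange 6 (np.int64(285), np.int64(309), np.int64(165), np.int64(185))
pred plug head near edge, home, cell at anvil:  [[308.1, 186.1], [306.4, 186.9], [312.4, 183.9]]
[[333, 0, 8, 8, 43], [468, 0, 92, 276, 18679], [314, 12, 77, 97, 3128], [333, 160, 10, 6, 17], [322, 168, 9, 7, 30], [317, 179, 37, 23, 273], [275, 181, 34, 27, 452], [280, 209, 7, 5, 26], [154, 277, 61, 32, 1229], [436, 287, 88, 87, 3863], [397, 344, 105, 76, 1586]]
```

```bash
python3 -c "
from workcell import ctrl; print(ctrl.close_job())"
```

```text
the job is handed in; nothing more can be done
None
```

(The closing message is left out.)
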